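# Swing the saw guide against the square stop

### The job

A plywood sawing board lies on the bench with a flat wooden guide bar pivoted on its steel pin, between two stops. Push the guide round on its pin until its edge rests against the square stop block, not the round one; it stays on its pin, flat on the board. Leave the loose spare bar at the far end of the board where it lies.

Things in the scene. Friction and masses are not known exactly. Their poses are not given: they have to be found in the camera images.
- guide: Flat wood bar 260 x 50 x 16 mm, 0.1-0.2 kg, its end hole loosely over a fixed upright steel pin (10 mm thick, 18 mm above the bar); a light sideways push near the free end swings it. Lies on the fixed plywood board (top 15 mm above the bench; bar top 31 mm). Origin: hole centre (pin axis), underside. x: along the bar to its free end at 235 mm (other end at -25); y: across, edges at +-25 mm; z up.
- block: The square stop: wood block 40 x 40 x 40 mm fixed on the board, on either side of the guide (the round stop is on the other). Origin: centre of its underside, 190 mm from the pin. Its sides are turned so that the guide swung against it meets one side flat.
- dowel: The round stop: a wood dowel 36 mm in diameter, 40 mm tall, fixed upright on the sawing board on the other side of the guide. Origin: centre of its underside. Not the one wanted.
- spare: A spare bar, same wood and size as the guide (260 x 50 x 16 mm), lying loose across the far end of the sawing board with no pin in its hole. Origin: centre of its underside, x along it. To be left alone.

How it is judged:
At the end, for the whole second after the job is handed in: The guide, still flat on the board (within 5 degrees) and on its pin (hole within 12 mm of where it was), lies at rest with its edge against the square block (gap at most 15 mm); the spare bar is within 30 mm of where it lay (y of block in the frame of guide between -0.06 and 0.06 m and x of block in the frame of guide above 0.12 m and distance of guide from where it was at the start of the episode below 0.012 m and angle between guide's own z axis and vertical below 0.08 rad and distance of spare from where it was at the start of the episode below 0.03 m and angular speed of guide below 0.1 rad/s); the robot touches nothing.
It fails at once if the spare bar is pushed away by more than 30 mm (distance of spare from where it was at the start of the episode above 0.03 m).
It also fails if it takes over 34 s, if anything falls off the work surface, if the arm or the gripper's body presses on something with over 40 N, if the wrist force passes 120 N, or if a joint passes its speed limit or range.

### The arm

A 6-joint arm with a two-finger parallel gripper is mounted at the origin on the work surface. World frame = base frame: x ahead of the robot, y to its left, z up, the work surface at z = 0. Lengths are in m, angles in rad, forces in N, time in s.
With the tool pointing down it reaches from about 0.35 to 0.975 m from the base axis. Payload 4.9 kg.
Tool frame: the origin (TCP) lies at the very end of the fingers, on their centre line; the grasp point (between the pads) lies 19 mm behind it; z points along the fingers, y is the line along which they close (so a half turn about z gives the same grasp; the last joint's range is limited). The gripper opens to 85 mm and grips with 20 to 120 N. Pads are 22 mm wide; open, the fingers measure 114 mm over their backs; the gripper's body (76 mm by 85 mm) begins 54 mm behind the grasp point. The pads swing forward as they close: fully open they stand 13 mm farther back than shut.
Start: joints at [-1.278, 0.053, 1.613, -0, 1.476, -0.119], TCP at [0.25, -0.573, 0.231] pointing down, gripper open.
Joint ranges: [-3.01, 3.01], [-1.01, 2.22], [0.06, 2.58], [-1.02, 4.17], [0.09, 2.62], [-3.14, 3.14]. Speed limits (rad/s): [2.57, 2.57, 3.14, 3.14, 3.14, 3.14].

### API

Orientations are given as a rotation vector (axis times angle).
In Python, from station import ctrl, imaging gives the robot as it stands.
- The arm moves only by the tool play_rows, never from a script. Its argument "series" is a list of rows, each a list of 3 entries, a list of its own where there are three numbers: the opening, from 0 (shut) to 1 (fully open), then the shift along the tool's x, y, z each as a share of 0.05 m, from -1 to 1, then the turn, a rotation vector about the tool's x, y, z each as a share of 8 degrees, from -1 to 1. In form: [[grip, [dx, dy, dz], [ax, ay, az]], ...]. A call has 1 to 8 rows; each row shifts and turns the commanded pose from where the row before left it, along the tool's axes as they then stand; what a row does not reach is not made up. A row lasts 1/8 s, in which the tool goes at most 62.5 mm and 10.7 degrees, less where a joint would pass 70% of its speed; a pose out of reach is approached as far as the arm can. A call with a number of a shift or a turn outside -1 to 1 is refused whole. A call with a gripper value outside its range is refused whole. The fingers move at their own pace and stop on an object; "force" is the grip in N (left out, the last holds). Time passes only in rows, so rows that do not move let the fingers close. It gives the time, the measured TCP pose, the force, the opening and the grip force at its end, in the units of the state.
- ctrl.get_obs(): the state, without advancing time (a new reading comes with each control period).
- imaging.get_image(name): name is "scene" or "top" or "wrist"; returns a dict with "color" (384x512x3 uint8, blue, green, red), "fx", "fy", "cx", "cy" (pixels), "D" ([k1, k2, p1, p2, k3] as OpenCV has them; the pictures are not rectified), "extrinsics" (4x4, takes a point from world to camera coordinates); the wrist camera has in their place "hand_eye" (4x4, takes a point from camera to tool coordinates, whose origin is the TCP and whose axes are the flange's). Camera axes: x right, y down, z forward; pixel columns grow to the right and rows downward; lengths in m; the calibration is good to about 2 mm. A picture is of the moment at which its call begins: read the wrist's pose just before it. There is no depth.
- ctrl.finish_job(): hands the job in; it is judged then, once.
The state is a dict: "t": time; "q": joint angles; "dq": joint speeds; "effort": joint torques, N m; "tool_pos": TCP position; "tool_rot": TCP orientation; "contact_force": force on the tool from outside, world axes, zero at the start; "wrist_torque": the same for the moment, N m; "opening": finger opening in m; "grip_force": force on a finger pad.
Only numpy, scipy, OpenCV 4.12 (cv2) and the standard library are available. Lean on these libraries where they do the work, as an engineer would, in place of code of your own. Each camera call takes 0.05 s, during which the arm holds its last target. There are 200 camera calls.

## Working session

There is one attempt and no reset: what is moved stays moved. The work goes in short steps, Python scripts to look and compute and a tool call to move; the robot and the scene stay as the last step left them, time stands still between calls to the robot, and variables do not carry over. Pictures are saved under pics/ and viewed, at most 10 in all, crops included, and the job is handed in when it is done.

Besides the shell and the picture viewer there is one more tool, called after "Call:" in YAML: its name, and indented under it one key for each argument. play_rows: Moves the arm, as the interface text tells. Shift numbers are shares of 0.05 m and turn numbers shares of 8 degrees, none past 1 either way. Its arguments: {"type":"object","properties":{"series":{"type":"array"},"force":{"type":"number"}},"required":["series"]}

```bash
mkdir -p pics; ls
python3 - <<'E'
from station import ctrl, imaging
import cv2,numpy as np
o=ctrl.get_obs(); print(o['t'],o['tool_pos'],o['tool_rot'],o['opening'])
ims=[]
for n in("scene","top"):
    d=imaging.get_image(n); cv2.imwrite(f'pics/{n}0.png',d['color'])
    np.savez(f'{n}0.npz',**{k:np.array(v) for k,v in d.items()})
E
```

```text
pics
0.0 [ 0.24996848 -0.57212777  0.23003791] [-3.07317365e+00 -6.41857668e-01  2.96635495e-04] 0.08554267801407009
```

View pics/top0.png

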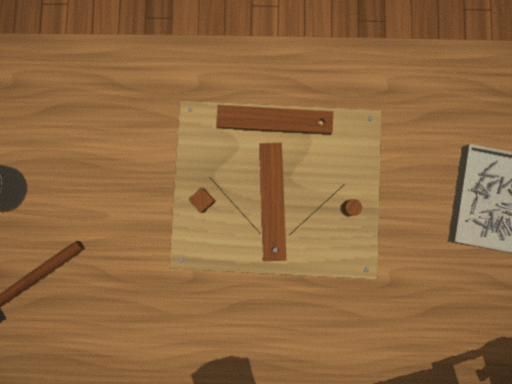

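View pics/scene0.png

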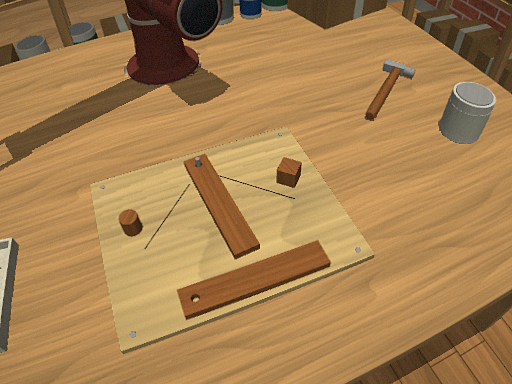

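The top view shows the pin at about (275,249), with the guide's free end at (271,143). The square block is at (202,200), the dowel at (352,208), and the spare spans (218..332, 120). The scene view agrees, with the block on the robot's left.

```bash
cat > h.py <<'E'
import cv2,numpy as np
def ray(d,px,z):
    K=np.array([[d['fx'],0,d['cx']],[0,d['fy'],d['cy']],[0,0,1]],float)
    u=cv2.undistortPoints(np.array(px,float).reshape(-1,1,2),K,np.array(d['D'],float)).reshape(-1,2)
    T=np.array(d['extrinsics']);R=T[:3,:3];c=-R.T@T[:3,3]
    v=np.c_[u,np.ones(len(u))]@R
    return c+v*((z-c[2])/v[:,2])[:,None]
def blobs(d):
    b=d['color'].astype(int)
    hsv=cv2.cvtColor(d['color'],cv2.COLOR_BGR2HSV)
    m=((b[...,2]-b[...,0]>35)&(b[...,2]<135)&(hsv[...,1]>120)).astype(np.uint8)
    m[:, :165]=0; m[:,390:]=0; m[:95]=0; m[285:]=0
    m=cv2.morphologyEx(m,cv2.MORPH_OPEN,np.ones((3,3)))
    for c in cv2.findContours(m,cv2.RETR_EXTERNAL,cv2.CHAIN_APPROX_NONE)[0]:
        if cv2.contourArea(c)<80: continue
        r=cv2.minAreaRect(c); z=.031 if cv2.contourArea(c)>1000 else .055
        P=ray(d,cv2.boxPoints(r),z)[:,:2]
        print('px',np.round(r[0]),'area',cv2.contourArea(c),'ctr',P.mean(0).round(3),'sides',np.linalg.norm(np.diff(P,axis=0),axis=1).round(3)[:2],'corners',P.round(3).tolist())
E
python3 - <<'E'
from h import *
d=dict(np.load('top0.npz'))
blobs(d)
print('pin',ray(d,[[275,249]],.049).round(3))
s=dict(np.load('scene0.npz'))
print('scene pin',ray(s,[[198,159]],.049).round(3),'block top',ray(s,[[289,163]],.055).round(3),'dowel top',ray(s,[[129,215]],.055).round(3),'guide end corners',ray(s,[[236,254],[259,242]],.031).round(3))
E
```

```text
px [353. 208.] area 192.5 ctr [ 0.569 -0.205] sides [0.034 0.032] corners [[0.585, -0.188], [0.586, -0.222], [0.554, -0.222], [0.553, -0.188]]
px [202. 200.] area 365.5 ctr [0.579 0.117] sides [0.043 0.045] corners [[0.58, 0.148], [0.609, 0.117], [0.577, 0.086], [0.548, 0.117]]
px [272. 201.] area 2500.5 ctr [ 0.581 -0.033] sides [0.051 0.258] corners [[0.708, -0.001], [0.711, -0.053], [0.454, -0.065], [0.451, -0.015]]
px [274. 120.] area 2558.5 ctr [ 0.762 -0.037] sides [0.054 0.258] corners [[0.74, 0.093], [0.795, 0.091], [0.784, -0.167], [0.729, -0.164]]
pin [[ 0.478 -0.041  0.049]]
scene pin [[ 0.479 -0.039  0.049]] block top [[0.574 0.123 0.055]] dowel top [[ 0.568 -0.202  0.055]] guide end corners [[ 0.712 -0.049  0.031]
 [ 0.706 -0.002  0.031]]
```

Call:
play_rows:
  series:
    - [0,[0.78,-0.38,0],[0,0,0]]
    - [0,[0.78,-0.38,0],[0,0,0]]
    - [0,[0.78,-0.38,0],[0,0,0]]
    - [0,[0.78,-0.38,0],[0,0,0]]
    - [0,[0.78,-0.38,0],[0,0,0]]
    - [0,[0.78,-0.38,0],[0,0,0]]
    - [0,[0.78,-0.38,0],[0,0,0]]

```text
t: 0.98
tool_pos: [0.4477, -0.3402, 0.2308]
tool_rot: [-3.075, -0.642, 0.001]
contact_force: [-0.8, 0.5, 0.2]
opening: -0.0001
grip_force: 0.0
```

Call:
play_rows:
  series:
    - [0,[0.78,-0.38,0],[0,0,0]]
    - [0,[0.78,-0.38,0],[0,0,0]]
    - [0,[0.78,-0.38,0],[0,0,0]]
    - [0,[0.78,-0.38,0],[0,0,0]]
    - [0,[0.78,-0.38,0],[0,0,0]]
    - [0,[0.78,-0.38,0],[0,0,0]]
    - [0,[0.78,-0.38,0],[0,0,0]]
    - [0,[0,0,0],[0,0,0]]

```text
t: 1.98
tool_pos: [0.6449, -0.1081, 0.2303]
tool_rot: [-3.073, -0.648, 0.002]
contact_force: [0.2, -0.5, 0.2]
opening: -0.0004
grip_force: 0.0
```

Call:
play_rows:
  series:
    - [0,[0,0,0.7],[0,0,0]]
    - [0,[0,0,0.7],[0,0,0]]
    - [0,[0,0,0.7],[0,0,0]]
    - [0,[0,0,0.7],[0,0,0]]
    - [0,[0,0,0.7],[0,0,0]]
    - [0,[0,0,0.45],[0,0,0]]
    - [0,[0,0,0.2],[0,0,0]]
    - [0,[0,0,0],[0,0,0]]

```text
t: 2.98
tool_pos: [0.644, -0.1107, 0.0238]
tool_rot: [-3.075, -0.642, 0.0]
contact_force: [-1.6, -0.3, 0.8]
opening: -0.0001
grip_force: 0.0
```

```bash
cat > look.py <<'E'
import sys
from station import ctrl, imaging
from h import *
o=ctrl.get_obs(); print(o['t'],o['tool_pos'].round(4) if hasattr(o['tool_pos'],'round') else o['tool_pos'],o['contact_force'])
s=imaging.get_image('scene'); cv2.imwrite(f'pics/s{sys.argv[1]}.png',cv2.resize(s['color'][120:360,70:390],None,fx=2,fy=2))
E
python3 look.py 1
```

```text
2.975 [ 0.644  -0.1107  0.0238] [-1.61521747 -0.29164261  0.75344356]
```

View pics/s1.png

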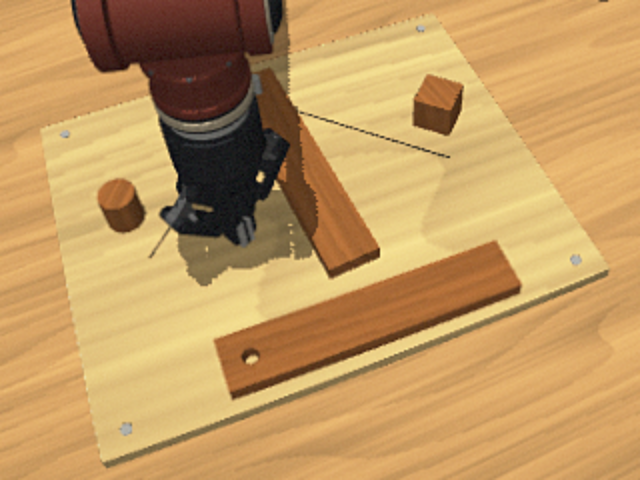

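The closed fingers stand clear between the dowel and the guide, and the knuckles spread out along the closing line. I'll turn the tool 90° so the knuckles lie along the guide, away from the block.

Call:
play_rows:
  series:
    - [0,[0,0,0],[0,0,-0.94]]
    - [0,[0,0,0],[0,0,-0.94]]
    - [0,[0,0,0],[0,0,-0.94]]
    - [0,[0,0,0],[0,0,-0.94]]
    - [0,[0,0,0],[0,0,-0.94]]
    - [0,[0,0,0],[0,0,-0.94]]

```text
t: 3.78
tool_pos: [0.6455, -0.1108, 0.0261]
tool_rot: [2.587, 1.777, 0.004]
contact_force: [0.0, 0.3, -0.2]
opening: 0.0001
grip_force: 0.0
```

Call:
play_rows:
  series:
    - [0,[0,0,0],[0,0,-0.94]]
    - [0,[0,0,0],[0,0,-0.94]]
    - [0,[0,0,0],[0,0,-0.94]]
    - [0,[0,0,0],[0,0,-0.94]]
    - [0,[0,0,0],[0,0,-0.94]]
    - [0,[0,0,0],[0,0,-0.94]]
    - [0,[0,0,0],[0,0,0]]

```text
t: 4.65
tool_pos: [0.6453, -0.1108, 0.0258]
tool_rot: [1.715, 2.629, 0.001]
contact_force: [0.6, -0.5, 0.3]
opening: -0.0
grip_force: 0.0
```

```bash
cat > plan.py <<'E'
import numpy as np, sys
from scipy.spatial.transform import Rotation as R
from station import ctrl
o=ctrl.get_obs(); M=R.from_rotvec(o['tool_rot']).as_matrix(); p=np.array(o['tool_pos'])
print(o['t'],p.round(4),o['q'],'axes',M[:2,:2].round(3).tolist())
pin=np.array([.478,-.040]); v=p[:2]-pin
print('tool r,ang',np.hypot(*v),np.degrees(np.arctan2(v[1],v[0])))
# tool centre target: along .16, 25+11 mm off the guide axis, for guide angles
for a in map(float,sys.argv[1:]):
    t=np.radians(a);g=np.array([np.cos(t),np.sin(t)]);n=np.array([-g[1],g[0]])
    q=pin+.165*g-.036*n
    print(a,q.round(4),'tool shares',((M.T[:2,:2]@(q-p[:2]))/.05).round(2))
    p[:2]=q
E
python3 plan.py 3 13 23 33 39 42 44.4
```

```text
4.65 [ 0.6453 -0.1108  0.0258] [-2.83554486e-01  3.17113832e-01  1.67716402e+00  8.71349526e-06
  1.14415003e+00 -6.98130189e-01] axes [[-0.403, 0.915], [0.915, 0.403]]
tool r,ang 0.18167361061462076 -22.923975761442385
3.0 [ 0.6447 -0.0673] tool shares [0.8  0.34]
13.0 [ 0.6469 -0.038 ] tool shares [0.52 0.28]
23.0 [ 0.6439 -0.0087] tool shares [0.56 0.18]
33.0 [0.636  0.0197] tool shares [0.58 0.08]
39.0 [0.6289 0.0359] tool shares [0.35 0.  ]
42.0 [0.6247 0.0437] tool shares [ 0.18 -0.01]
44.4 [0.6211 0.0497] tool shares [ 0.14 -0.02]
```

Call:
play_rows:
  series:
    - [0,[0.12,0.05,0.04],[0,0,0]]
    - [0,[0.12,0.05,0],[0,0,0]]
    - [0,[0.12,0.05,0],[0,0,0]]
    - [0,[0.12,0.05,0],[0,0,0]]
    - [0,[0.12,0.05,0],[0,0,0]]
    - [0,[0.1,0.05,0],[0,0,0]]
    - [0,[0.1,0.04,0],[0,0,0]]
    - [0,[0.1,0.04,0],[0,0,0]]

```text
t: 5.65
tool_pos: [0.6433, -0.0614, 0.0219]
tool_rot: [1.715, 2.632, -0.0]
contact_force: [-0.7, -0.6, -0.9]
opening: -0.0002
grip_force: 0.2
```

Call:
play_rows:
  series:
    - [0,[0.1,0.05,0],[0,0,0]]
    - [0,[0.1,0.05,0],[0,0,0]]
    - [0,[0.1,0.05,0],[0,0,0]]
    - [0,[0.1,0.05,0],[0,0,0]]
    - [0,[0.12,0.05,0],[0,0,0]]
    - [0,[0.12,0.03,0],[0,0,0]]
    - [0,[0.12,0.03,0],[0,0,0]]
    - [0,[0.12,0.03,0],[0,0,0]]

```text
t: 6.65
tool_pos: [0.6409, -0.0141, 0.0218]
tool_rot: [1.715, 2.632, 0.0]
contact_force: [-0.3, -0.8, 0.4]
opening: -0.0002
grip_force: 0.2
```

```bash
python3 plan.py 33 39 42 44.4; python3 look.py 2
```

```text
6.65 [ 0.6409 -0.0141  0.0218] [-1.37945985e-01  2.96218485e-01  1.71095099e+00  2.20267763e-05
  1.13440967e+00 -5.53970089e-01] axes [[-0.404, 0.915], [0.915, 0.404]]
tool r,ang 0.16497762734512358 9.046005854476638
33.0 [0.636  0.0197] tool shares [0.66 0.18]
39.0 [0.6289 0.0359] tool shares [0.35 0.  ]
42.0 [0.6247 0.0437] tool shares [ 0.18 -0.01]
44.4 [0.6211 0.0497] tool shares [ 0.14 -0.02]
6.65 [ 0.6409 -0.0141  0.0218] [-0.27973574 -0.79220858  0.40184185]
```

View pics/s2.png

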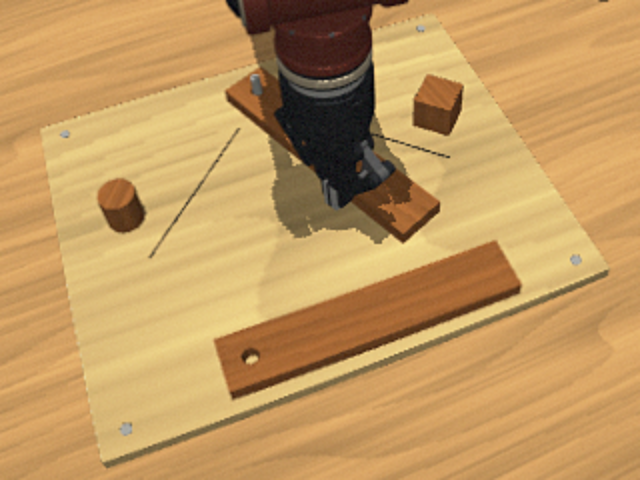

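The guide is swinging on its pin, with its end corners at crop pixels (404,242) and (439,206). The spare and both stops haven't moved. I'll keep pushing.

Call:
play_rows:
  series:
    - [0,[0.1,0.03,0],[0,0,0]]
    - [0,[0.1,0.03,0],[0,0,0]]
    - [0,[0.1,0.03,0],[0,0,0]]
    - [0,[0.1,0.03,0],[0,0,0]]
    - [0,[0.1,0.02,0],[0,0,0]]
    - [0,[0.08,0.02,0],[0,0,0]]
    - [0,[0.08,0.02,0],[0,0,0]]
    - [0,[0,0,0],[0,0,0]]

```text
t: 7.7
tool_pos: [0.6358, 0.0198, 0.0218]
tool_rot: [-1.714, -2.632, -0.0]
contact_force: [-0.8, 0.2, -0.1]
opening: 0.0004
grip_force: 0.0
```

```bash
python3 plan.py 39 42 44.4; python3 look.py 3
python3 - <<'E'
from h import *
s=dict(np.load('scene0.npz')); pin=np.array([.478,-.04])
e=ray(s,[[272,240],[289.5,223]],.031)[:,:2]; v=e.mean(0)-pin
print(e.round(3),np.hypot(*v),np.degrees(np.arctan2(v[1],v[0])))
E
```

```text
7.7 [0.6358 0.0198 0.0218] [-8.59266415e-02  2.86154759e-01  1.72346287e+00  2.74009317e-04
  1.13201570e+00 -5.02383043e-01] axes [[-0.404, 0.915], [0.915, 0.404]]
tool r,ang 0.16878185379262872 20.74119231088961
39.0 [0.6289 0.0359] tool shares [0.35 0.  ]
42.0 [0.6247 0.0437] tool shares [ 0.18 -0.01]
44.4 [0.6211 0.0497] tool shares [ 0.14 -0.02]
7.7 [0.6358 0.0198 0.0218] [-0.8102554   0.23978953 -0.08204442]
[[0.712 0.02 ]
 [0.691 0.066]] 0.23846094886019562 20.358128109993007
```

View pics/s3.png

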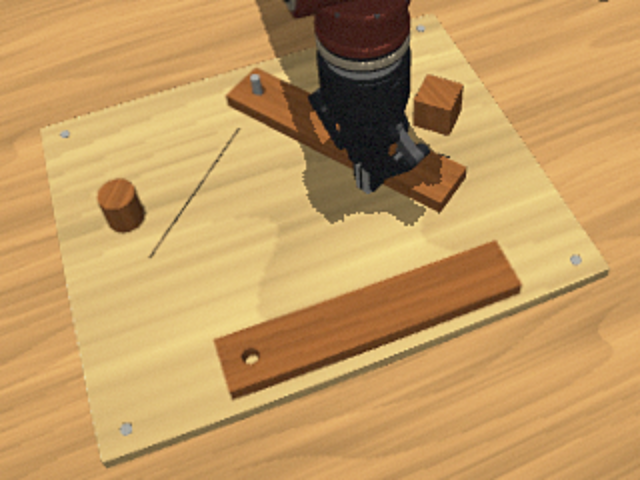

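The guide is now at about 33° of the 44° target, which agrees with the plan. I'll move in slowly from here.

Call:
play_rows:
  series:
    - [0,[0.07,0,0],[0,0,0]]
    - [0,[0.07,0,0],[0,0,0]]
    - [0,[0.07,0,0],[0,0,0]]
    - [0,[0.07,0,0],[0,0,0]]
    - [0,[0.07,0,0],[0,0,0]]
    - [0,[0.06,0,0],[0,0,0]]
    - [0,[0.05,0,0],[0,0,0]]
    - [0,[0.04,0,0],[0,0,0]]

```text
t: 8.75
tool_pos: [0.6257, 0.0424, 0.0218]
tool_rot: [1.715, 2.632, -0.0]
contact_force: [0.8, -1.3, -0.8]
opening: -0.0
grip_force: 0.2
```

Call:
play_rows:
  series:
    - [0,[0.03,0,0],[0,0,0]]
    - [0,[0.03,0,0],[0,0,0]]
    - [0,[0.03,0,0],[0,0,0]]
    - [0,[0.02,0,0],[0,0,0]]
    - [0,[0.02,0,0],[0,0,0]]

```text
t: 9.38
tool_pos: [0.6232, 0.0481, 0.0218]
tool_rot: [1.715, 2.632, -0.0]
contact_force: [0.3, -1.8, 0.3]
opening: -0.0003
grip_force: 1.0
```

```bash
python3 plan.py 44.4; python3 look.py 4
```

```text
9.375 [0.6232 0.0481 0.0218] [-4.18372097e-02  2.63219085e-01  1.75157978e+00 -3.32033854e-04
  1.12665668e+00 -4.57772805e-01] axes [[-0.404, 0.915], [0.915, 0.404]]
tool r,ang 0.16982964198316308 31.246075801430575
44.4 [0.6211 0.0497] tool shares [ 0.05 -0.03]
9.375 [0.6232 0.0481 0.0218] [ 0.31929354 -1.77593402  0.33794539]
```

View pics/s4.png

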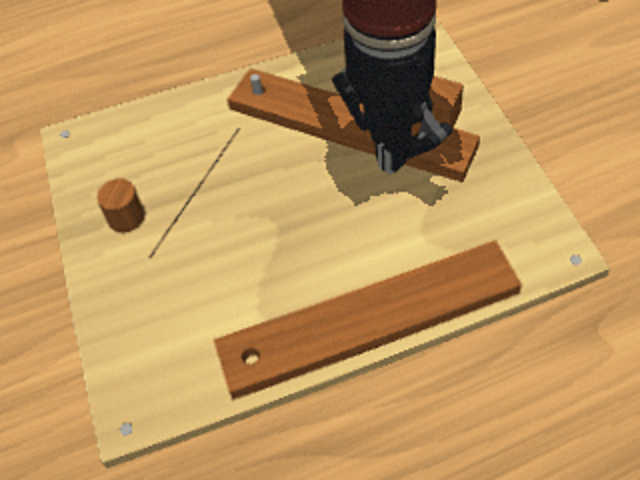

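The guide is almost against the block. I'll nudge it in 1 mm steps and watch the force.

Call:
play_rows:
  series:
    - [0,[0.02,0,0],[0,0,0]]
    - [0,[0.02,0,0],[0,0,0]]
    - [0,[0.02,0,0],[0,0,0]]

```text
t: 9.8
tool_pos: [0.623, 0.0486, 0.0222]
tool_rot: [1.712, 2.629, -0.004]
contact_force: [3.1, -10.0, -0.6]
opening: -0.0006
grip_force: 4.7
```

The force rose to 10 N and the tool stopped, so the guide is on the block. I'll back off along −x, lift, and check.

Call:
play_rows:
  series:
    - [0,[-0.1,0,0],[0,0,0]]
    - [0,[-0.3,0,0],[0,0,0]]
    - [0,[-0.4,0,0],[0,0,0]]
    - [0,[-0.4,0,-0.3],[0,0,0]]
    - [0,[-0.3,0,-0.8],[0,0,0]]
    - [0,[0,0,-0.9],[0,0,0]]
    - [0,[0,0,-0.9],[0,0,0]]
    - [0,[0,0,-0.9],[0,0,0]]

```text
t: 10.8
tool_pos: [0.6528, -0.0189, 0.2148]
tool_rot: [1.715, 2.63, 0.001]
contact_force: [0.3, -0.1, 0.5]
opening: 0.0003
grip_force: 0.0
```

Call:
play_rows:
  series:
    - [0,[-0.9,-0.4,0],[0,0,0]]
    - [0,[-0.9,-0.4,0],[0,0,0]]
    - [0,[-0.9,-0.4,0],[0,0,0]]
    - [0,[-0.9,-0.4,0],[0,0,0]]
    - [0,[-0.9,-0.4,0],[0,0,0]]
    - [0,[0,0,0],[0,0,0]]
    - [0,[0,0,0],[0,0,0]]

```text
t: 11.68
tool_pos: [0.6517, -0.2646, 0.2126]
tool_rot: [1.716, 2.631, 0.001]
contact_force: [-0.1, 0.1, 0.1]
opening: -0.0001
grip_force: 0.0
```

```bash
python3 look.py 5
python3 - <<'E'
from station import imaging
from h import *
d=imaging.get_image('top'); cv2.imwrite('pics/top5.png',d['color']); blobs(d)
E
```

```text
11.675 [ 0.6517 -0.2646  0.2126] [-0.09120038  0.05393171  0.08502927]
px [326. 261.] area 1439.5 ctr [ 0.453 -0.154] sides [0.178 0.094] corners [[0.404, -0.066], [0.552, -0.164], [0.501, -0.242], [0.354, -0.143]]
px [326. 229.] area 176.0 ctr [ 0.522 -0.148] sides [0.038 0.052] corners [[0.543, -0.124], [0.552, -0.161], [0.501, -0.172], [0.492, -0.135]]
px [254. 231.] area 340.0 ctr [0.516 0.005] sides [0.025 0.155] corners [[0.563, 0.067], [0.58, 0.05], [0.468, -0.058], [0.452, -0.04]]
px [212. 190.] area 349.0 ctr [0.601 0.097] sides [0.054 0.088] corners [[0.639, 0.131], [0.648, 0.078], [0.562, 0.063], [0.553, 0.116]]
px [367. 183.] area 1116.5 ctr [ 0.624 -0.243] sides [0.083 0.128] corners [[0.64, -0.169], [0.699, -0.226], [0.608, -0.317], [0.55, -0.26]]
px [274. 124.] area 1257.5 ctr [ 0.753 -0.036] sides [0.041 0.255] corners [[0.733, 0.091], [0.774, 0.092], [0.773, -0.164], [0.732, -0.163]]
```

View pics/s5.png

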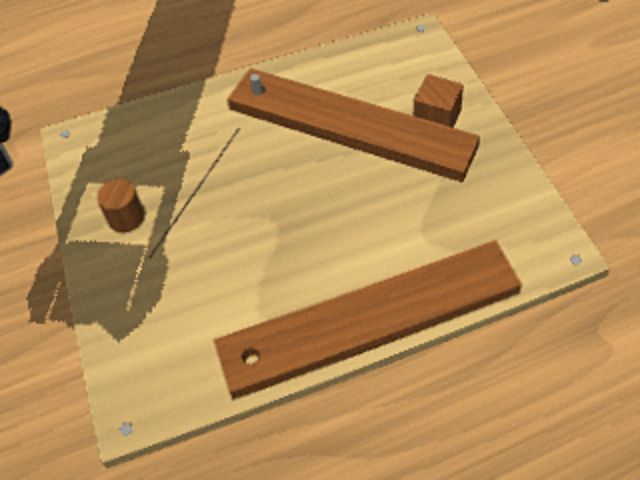

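View pics/top5.png

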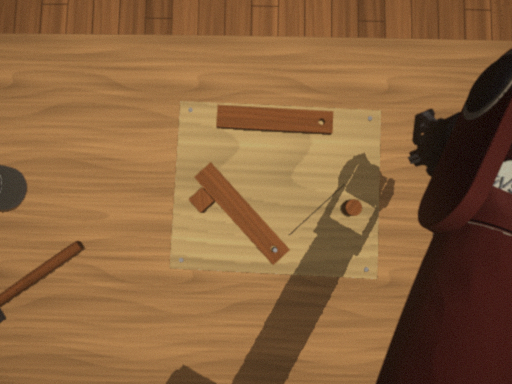

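Both views show the guide from its pin at (275,250) to its free end at about (205,170). It lies flat against the block at (202,200), the spare hasn't moved, and the arm is clear.

```bash
python3 -c "
from station import ctrl
print(ctrl.finish_job())"
```

```text
the job is handed in; nothing more can be done
None
```

The guide was pushed round on its pin until it rested against the square block, the spare bar was left where it lay, and the job was handed in at about 11.7 s with the arm clear; the judge gave no verdict.

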